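Find the rocking access cover on the inspection bench's service duct and push it open

ROBOT

A 6-joint arm with a two-finger parallel gripper is mounted at the origin on the work surface. World frame = base frame: x ahead of the robot, y to its left, z up, the work surface at z = 0. Lengths are in m, angles in rad, forces in N, time in s.
With the tool pointing down it reaches from about 0.35 to 0.925 m from the base axis. Payload 6.4 kg.
Tool frame: the origin (TCP) lies on the centre line of the jaws, within the pads' length; the fingertips stand 11 mm ahead of it and the grasp point (between the pads) lies 8 mm behind it; z points along the fingers, y is the line along which they close (so a half turn about z gives the same grasp; the last joint's range is limited). The gripper opens to 85 mm and grips with 20 to 120 N. Pads are 22 mm wide; open, the fingers measure 114 mm over their backs; the gripper's body (76 mm by 85 mm) begins 54 mm behind the grasp point. The pads swing forward as they close: fully open they stand 13 mm farther back than shut.
Start: joints at [0.941, 0.245, 1.558, -0, 1.339, -0.174], TCP at [0.286, 0.584, 0.242] pointing down, gripper open.
Joint ranges: [-3.13, 3.13], [-1.02, 2.26], [0.13, 2.54], [-0.95, 4.09], [0.21, 2.88], [-2.74, 2.74]. Speed limits (rad/s): [2.57, 2.57, 3.14, 3.14, 3.14, 3.14].

INTERFACE

Orientations are given as a 3x3 rotation matrix whose columns are the frame's x, y, z axes.
In Python, from cell import bot gives the robot as it stands. The module is installed in compiled form; this text tells all that it offers.
- The arm moves only by the tool apply_moves, never from a script. Its argument "plan" is a list of rows, each a list of 7 numbers: the finger opening in m, from 0 to 0.0854, then the shift along the tool's x, y, z in m, then the turn, a rotation vector about the tool's x, y, z in degrees. In form: [[claw, x, y, z, ax, ay, az], ...]. A call has 1 to 10 rows; each row shifts and turns the commanded pose from where the row before left it, along the tool's axes as they then stand; what a row does not reach is not made up. A row lasts 1/10 s, in which the tool goes at most 50 mm and 8.59 degrees, less where a joint would pass 70% of its speed; a pose out of reach is approached as far as the arm can. A call is refused whole if a number of a shift passes 0.05 or a number of a turn 8.59, either way. A call with a gripper value outside its range is refused whole. The fingers move at their own pace and stop on an object; "grip_force" is the grip in N (left out, the last holds). Time passes only in rows, so rows that do not move let the fingers close. It gives the time, the measured TCP pose, the force, the opening and the grip force at its end, in the units of the state.
- bot.get_obs(): the state, without advancing time (a new reading comes with each control period).
- bot.grab_frame(name): name is "side" or "top" or "wrist"; returns (picture, depth): 480x640x3 uint8, red, green, blue; 480x640 float32, m along the optical axis (not along the pixel's ray), 0 where there is no reading.
- bot.camera_model(name): a dict with "fx", "fy", "cx", "cy" (pixels), "R" (3x3) and "t" (3): a world point X has camera coordinates R X + t; the wrist camera has in their place "hand_eye" (4x4, takes a point from camera to tool coordinates, whose origin is the TCP and whose axes are the flange's). Camera axes: x right, y down, z forward; pixel columns grow to the right and rows downward; lengths in m; the calibration is good to about 2 mm. A picture is of the moment at which its call begins: read the wrist's pose just before it. camera_model takes no time and is no camera call.
- bot.job_done(): hands the job in; it is judged then, once.
The state is a dict: "time": time; "joint_pos": joint angles; "qvel": joint speeds; "joint_torque": joint torques, N m; "tool_pos": TCP position; "tcp_rot": TCP orientation; "ft_force": force on the tool from outside, world axes, zero at the start; "torque": the same for the moment, N m; "gripper_width": finger opening in m; "finger_force": force on a finger pad.
Only numpy, scipy, OpenCV 4.12 (cv2) and the standard library are available. Lean on these libraries where they do the work, as an engineer would, in place of code of your own. Each camera call takes 0.05 s, during which the arm holds its last target. There are 200 camera calls.

TASK

Four identical covers close the service duct on this inspection bench: three are screwed down from inside, and one is the tip-up access cover over the power sockets. Press lightly with the fingertips on the ribbed back strip of one cover after another until you find the one that rocks, then push its raised front edge up and away from you until the cover stands fully open and stays there by itself. Push only, never forcing or pinching a cover; leave the other three shut and everything lying around where it is.

Things in the scene. Friction and masses are not known exactly. Their poses are not given: they have to be found in the camera images.
- duct: silver aluminium service duct, 136 (x) by 500 (y) by 80 mm high, screwed to the bench; origin at the centre of its underside, z up, y along it, +x its back (away from the robot, within 0.3 rad). Four identical slate-blue covers lie flush in its flat top (80 mm up) at y = +150, +50, -50, -150 mm; 45 mm of closed top at each end. Any of them may be the access cover; nothing shows which
- cover1 (a joint): angle (rad) of cover 1, leftmost (y +150): 0 shut; grows as its back dips and its front edge rises; 1.57 upright; stop at 1.75. Plate 105 (x) by 95 by 4 mm on a pin along duct y, 7.5 mm behind the centre line, 78 mm up: 60 mm of plate in front, 45 behind. The access cover tips under 2 to 4 N on its back strip and stays where it is left (stiff hinge); a screwed one sits on rubber and gives about 1 mm per 10 N. Pressing in front of the pin tips none
- cover2 (a joint): angle (rad) of cover 2, 2nd from left: 0 shut; grows as its back dips and its front edge rises; 1.57 upright; stop at 1.75. Plate 105 (x) by 95 by 4 mm on a pin along duct y, 7.5 mm behind the centre line, 78 mm up: 60 mm of plate in front, 45 behind. The access cover tips under 2 to 4 N on its back strip and stays where it is left (stiff hinge); a screwed one sits on rubber and gives about 1 mm per 10 N. Pressing in front of the pin tips none
- cover3 (a joint): angle (rad) of cover 3, 3rd from left: 0 shut; grows as its back dips and its front edge rises; 1.57 upright; stop at 1.75. Plate 105 (x) by 95 by 4 mm on a pin along duct y, 7.5 mm behind the centre line, 78 mm up: 60 mm of plate in front, 45 behind. The access cover tips under 2 to 4 N on its back strip and stays where it is left (stiff hinge); a screwed one sits on rubber and gives about 1 mm per 10 N. Pressing in front of the pin tips none
- cover4 (a joint): angle (rad) of cover 4, rightmost: 0 shut; grows as its back dips and its front edge rises; 1.57 upright; stop at 1.75. Plate 105 (x) by 95 by 4 mm on a pin along duct y, 7.5 mm behind the centre line, 78 mm up: 60 mm of plate in front, 45 behind. The access cover tips under 2 to 4 N on its back strip and stays where it is left (stiff hinge); a screwed one sits on rubber and gives about 1 mm per 10 N. Pressing in front of the pin tips none
- cover1_press (a point): the middle of cover 1's ribbed press strip (light ribs across the back of the cover), on its upper face 24 mm behind its pin; moves with the cover
- cover1_edge (a point): the middle of cover 1's front edge, 60 mm in front of its pin, half-way through its thickness; rises as the cover tips; to open further push it towards duct +x, following it upwards while it is low (pushed level below 0.8 rad it may jam against the finger)
- cover2_press (a point): the middle of cover 2's ribbed press strip (light ribs across the back of the cover), on its upper face 24 mm behind its pin; moves with the cover
- cover2_edge (a point): the middle of cover 2's front edge, 60 mm in front of its pin, half-way through its thickness; rises as the cover tips; to open further push it towards duct +x, following it upwards while it is low (pushed level below 0.8 rad it may jam against the finger)
- cover3_press (a point): the middle of cover 3's ribbed press strip (light ribs across the back of the cover), on its upper face 24 mm behind its pin; moves with the cover
- cover3_edge (a point): the middle of cover 3's front edge, 60 mm in front of its pin, half-way through its thickness; rises as the cover tips; to open further push it towards duct +x, following it upwards while it is low (pushed level below 0.8 rad it may jam against the finger)
- cover4_press (a point): the middle of cover 4's ribbed press strip (light ribs across the back of the cover), on its upper face 24 mm behind its pin; moves with the cover
- cover4_edge (a point): the middle of cover 4's front edge, 60 mm in front of its pin, half-way through its thickness; rises as the cover tips; to open further push it towards duct +x, following it upwards while it is low (pushed level below 0.8 rad it may jam against the finger)
- ring_gauge: bystander: loose steel setting ring, 38 mm across, 16 mm high, standing on the duct's left closed end; origin under its centre
- loupe: bystander: loose black eye loupe, 38 mm across, 36 mm high, on the duct's right closed end; origin under its centre
- caliper: bystander: loose digital caliper, 215 mm long, 12 mm high, lying on the bench in front of the duct; origin under its beam's middle
- mouse: bystander: loose black computer mouse 105 by 60 by 30 mm on a pink pad in front of the duct; origin under its centre
- block_case: bystander: loose closed wooden gauge-block case 90 by 130 by 30 mm, in front of the duct, at its left; origin under its centre
- phone: bystander: loose phone 150 by 72 by 8 mm behind the duct; origin under its centre
- flange: bystander: loose turned steel flange, 72 mm across, 28 mm high, behind the duct; origin under its centre
- cleaner: bystander: loose white lens-cleaner bottle, 42 mm across, 115 mm high, behind the duct; origin under its centre

How it is judged:
At the end, for the whole second after the job is handed in: the one cover that rocks stands open at more than 1.45 rad (83 degrees) and at rest, the other three are shut (under 0.08 rad), and the robot is clear (((value of joint cover1 above 1.45 rad and velocity of joint cover1 below 0.1 rad/s and value of joint each of cover2, cover3, cover4 below 0.08 rad) or (value of joint cover2 above 1.45 rad and velocity of joint cover2 below 0.1 rad/s and value of joint each of cover1, cover3, cover4 below 0.08 rad) or (value of joint cover3 above 1.45 rad and velocity of joint cover3 below 0.1 rad/s and value of joint each of cover1, cover2, cover4 below 0.08 rad) or (value of joint cover4 above 1.45 rad and velocity of joint cover4 below 0.1 rad/s and value of joint each of cover1, cover2, cover3 below 0.08 rad))); the robot touches nothing.
It fails at once if a cover is forced or pinched: the fingers bear on it with more than 35 N (contact force between the fingers and cover1 above 35 N or contact force between the fingers and cover2 above 35 N or contact force between the fingers and cover3 above 35 N or contact force between the fingers and cover4 above 35 N).
It fails at once if a loose thing is pushed, lifted or carried more than 20 mm (distance of any of ring_gauge, loupe, caliper, mouse, block_case, phone, flange, cleaner from where it was at the start of the episode above 0.02 m).
It also fails if it takes over 48 s, if anything falls off the work surface, if the arm or the gripper's body presses on something with over 40 N, if the wrist force passes 120 N, or if a joint passes its speed limit or range.

## Working session

There is one attempt and no reset: what is moved stays moved. The work goes in short steps, Python scripts to look and compute and a tool call to move; the robot and the scene stay as the last step left them, time stands still between calls to the robot, and variables do not carry over. Pictures are saved under pics/ and viewed, at most 10 in all, crops included, and the job is handed in when it is done.

Besides the shell and the picture viewer there is one more tool, called after "Request:" as name(argument=value, ...) on one line, values as JSON. apply_moves: Moves the arm, as the interface text tells. Its arguments: {"type":"object","properties":{"plan":{"type":"array","items":{"type":"array","items":{"type":"number"}}},"grip_force":{"type":"number"}},"required":["plan"]}

```bash
mkdir -p pics; python3 - <<'E'
from cell import bot
import cv2,numpy as np
o=bot.get_obs()
print({k:np.round(v,3).tolist() for k,v in o.items()})
for n in("top","side"):
    p,d=bot.grab_frame(n); cv2.imwrite(f"pics/{n}0.png",p[:,:,::-1]); np.save(f"pics/{n}0.npy",d)
    print(n,{k:np.round(v,3).tolist() for k,v in bot.camera_model(n).items()})
E
```

```text
{'time': 0.0, 'joint_pos': [0.941, 0.246, 1.559, -0.0, 1.339, -0.174], 'qvel': [-0.001, 0.001, -0.0, -0.001, 0.001, 0.001], 'joint_torque': [0.0, -42.95, -32.613, -0.0, 0.005, -0.0], 'tool_pos': [0.286, 0.583, 0.241], 'tcp_rot': [[-0.898, 0.44, -0.001], [0.44, 0.898, -0.002], [0.0, -0.002, -1.0]], 'ft_force': [-0.947, -0.046, -0.221], 'torque': [0.007, -0.025, 0.019], 'finger_force': 0.0, 'gripper_width': 0.085}
top {'fx': 601.316, 'fy': 601.316, 'cx': 316.167, 'cy': 236.363, 'R': [[-0.026, -1.0, -0.001], [-0.996, 0.026, -0.081], [0.081, -0.001, -0.997]], 't': [0.059, 0.569, 1.121]}
side {'fx': 475.369, 'fy': 475.369, 'cx': 321.626, 'cy': 237.52, 'R': [[-0.975, -0.222, 0.005], [-0.166, 0.714, -0.68], [0.148, -0.664, -0.733]], 't': [0.57, 0.113, 0.854]}
```

View pics/top0.png

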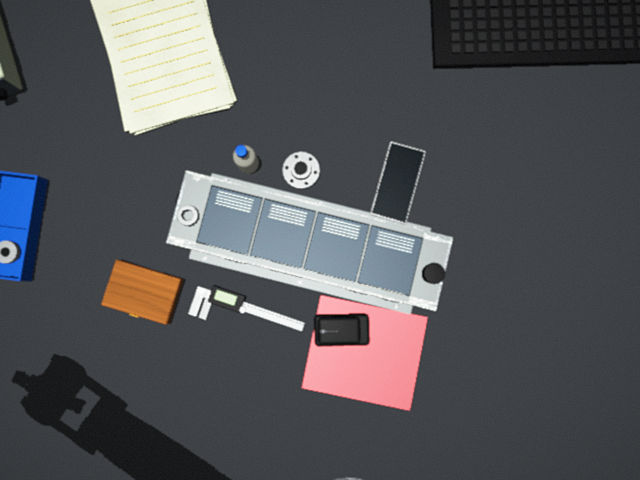

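View pics/side0.png

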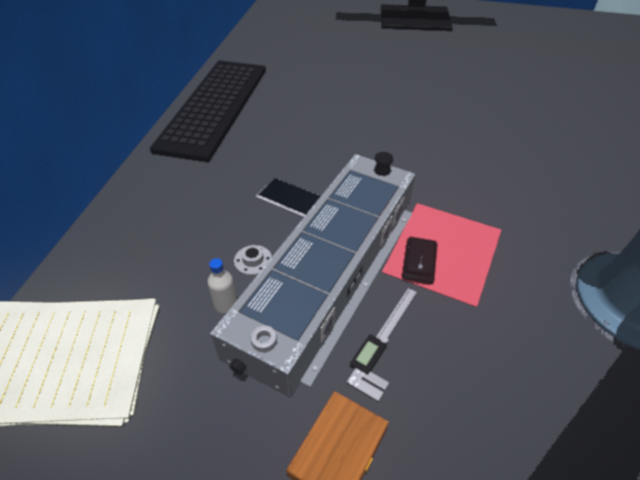

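The top view shows the duct tilted, with the covers at about (230,218), (283,232), (336,246) and (389,260). The ribs lie on their upper (back) side. The ring is at (189,214), the loupe at (433,273) and the bottle at (245,158). The side view agrees.

```bash
cat >h.py <<'E'
import numpy as np,cv2
from cell import bot
def ray(n,uv,z):
    c=bot.camera_model(n);R=np.array(c["R"]);t=np.array(c["t"])
    uv=np.atleast_2d(uv).astype(float)
    d=np.c_[(uv[:,0]-c["cx"])/c["fx"],(uv[:,1]-c["cy"])/c["fy"],np.ones(len(uv))]@R
    o=-R.T@t
    return o+d*((z-o[2])/d[:,2])[:,None]
E
python3 - <<'E'
from h import *
for n in("top","side"):
    p=cv2.imread(f"pics/{n}0.png");d=np.load(f"pics/{n}0.npy")
    h=cv2.cvtColor(p,cv2.COLOR_BGR2HSV)
    m=cv2.inRange(h,(98,60,50),(120,160,150))
    box=(slice(160,310),slice(160,460)) if n=="top" else (slice(150,400),slice(210,420))
    mm=np.zeros_like(m);mm[box]=m[box]
    k,l,s,c=cv2.connectedComponentsWithStats(mm,connectivity=4)
    ids=[i for i in range(1,k) if s[i,4]>300]
    print(n,[(s[i].tolist()) for i in ids])
    cov=cv2.morphologyEx(mm,cv2.MORPH_CLOSE,np.ones((7,7)))
    v,u=np.nonzero(cov); P=ray(n,np.c_[u,v],.08)[:,:2]
    r=cv2.minAreaRect(P.astype(np.float32)); print(r, np.round(cv2.boxPoints(r),3).tolist())
    # ribs: bright inside convex hull of covers
    hull=cv2.convexHull(np.c_[u,v]);hm=cv2.fillConvexPoly(np.zeros_like(m),hull,255);hm=cv2.erode(hm,np.ones((9,9)))
    rb=((h[:,:,2]>150)&(hm>0)).astype(np.uint8);rb=cv2.morphologyEx(rb,cv2.MORPH_CLOSE,np.ones((5,5)))
    k,l,s,c=cv2.connectedComponentsWithStats(rb)
    for i in range(1,k):
        if s[i,4]>60: print("rib",c[i].round(),s[i,4],ray(n,c[i],.08).round(4))
    c=bot.camera_model(n);R=np.array(c["R"]);t=np.array(c["t"])
    zz=d[v,u];X=np.c_[(u-c["cx"])/c["fx"]*zz,(v-c["cy"])/c["fy"]*zz,zz];W=(X-t)@R
    print("z med",np.median(W[:,2]))
E
```

```text
top []
((0.6221573948860168, 0.039784371852874756), (0.39255771040916443, 0.23107528686523438), 74.16389465332031) [[0.4569999873638153, -0.11800000071525574], [0.6800000071525574, -0.1809999942779541], [0.7870000004768372, 0.19699999690055847], [0.5649999976158142, 0.25999999046325684]]
rib [303. 182.] 216 [[0.6657 0.0668 0.08  ]]
rib [314. 233.] 13156 [[0.5729 0.0487 0.08  ]]
z med 0.011111527817295384
side [[331, 171, 67, 44, 1324], [305, 200, 72, 51, 1670], [275, 233, 79, 59, 2093], [240, 271, 87, 69, 2657]]
((0.6103088855743408, 0.043533191084861755), (0.3928133547306061, 0.20856814086437225), 74.37554168701172) [[0.4569999873638153, -0.11800000071525574], [0.6579999923706055, -0.17399999499320984], [0.7639999985694885, 0.20499999821186066], [0.5630000233650208, 0.26100000739097595]]
rib [285. 251.] 3403 [[0.6279 0.0967 0.08  ]]
rib [227. 278.] 68 [[0.7053 0.1755 0.08  ]]
z med 0.08016180187536384
```

```bash
python3 - <<'E'
from h import *
for n in("top","side"):
    p=cv2.imread(f"pics/{n}0.png");h=cv2.cvtColor(p,cv2.COLOR_BGR2HSV)
    print(n,h[235,225],h[270,390]) 
    m=cv2.inRange(h,(98,40,50),(125,170,160)) if n=="side" else cv2.inRange(h,(95,35,60),(125,170,150))
    box=(slice(160,310),slice(160,460)) if n=="top" else (slice(150,400),slice(210,420))
    mm=np.zeros_like(m);mm[box]=m[box]
    if n=="top": mm=cv2.morphologyEx(mm,cv2.MORPH_OPEN,np.ones((3,3)))
    k,l,s,c=cv2.connectedComponentsWithStats(mm,connectivity=4)
    ids=[i for i in range(1,k) if s[i,4]>500]
    print(n,[s[i].tolist() for i in ids])
    A=[]
    for i in ids:
        v,u=np.nonzero(l==i);P=ray(n,np.c_[u,v],.08)[:,:2];A.append(P)
        r=cv2.minAreaRect(P.astype(np.float32));print(np.round(r[0],4),np.round(r[1],4),round(r[2],2))
    r=cv2.minAreaRect(np.vstack(A).astype(np.float32));print("all",r)
    print(np.round(cv2.boxPoints(r),4).tolist())
E
```

```text
top [104  51 164] [103  57 156]
top []Traceback (most recent call last):
  File "<stdin>", line 16, in <module>
    return _nx.concatenate(arrs, 0, dtype=dtype, casting=casting)
           ~~~~~~~~~~~~~~~^^^^^^^^^^^^^^^^^^^^^^^^^^^^^^^^^^^^^^^
ValueError: need at least one array to concatenate
```

```bash
python3 - <<'E'
from h import *
for n in("top","side"):
    p=cv2.imread(f"pics/{n}0.png");h=cv2.cvtColor(p,cv2.COLOR_BGR2HSV)
    m=cv2.inRange(h,(98,60,50),(120,160,150)) if n=="side" else cv2.inRange(h,(97,38,90),(115,90,185))
    box=(slice(160,310),slice(160,460)) if n=="top" else (slice(150,400),slice(210,420))
    mm=np.zeros_like(m);mm[box]=m[box]
    k,l,s,c=cv2.connectedComponentsWithStats(mm,connectivity=4)
    ids=[i for i in range(1,k) if s[i,4]>500]
    print(n,[s[i].tolist() for i in ids])
    A=[]
    for i in ids:
        v,u=np.nonzero(l==i);P=ray(n,np.c_[u,v],.08)[:,:2];A.append(P)
        r=cv2.minAreaRect(P.astype(np.float32));print(np.round(r[0],4),np.round(r[1],4),round(r[2],2))
    r=cv2.minAreaRect(np.vstack(A).astype(np.float32));print("all",r)
    print(np.round(cv2.boxPoints(r),4).tolist())
E
```

```text
top [[197, 186, 65, 68, 2461], [251, 199, 64, 68, 2446], [304, 213, 65, 68, 2451], [358, 226, 64, 69, 2482]]
[0.6009 0.2019] [0.0949 0.105 ] 74.38
[0.5739 0.1054] [0.0945 0.1051] 74.38
[0.5471 0.009 ] [0.0945 0.1051] 74.53
[ 0.5201 -0.0873] [0.0945 0.1051] 74.33
all ((0.5604610443115234, 0.05737586319446564), (0.39497631788253784, 0.10513325780630112), 74.37881469726562)
[[0.45669999718666077, -0.11869999766349792], [0.5579000115394592, -0.1469999998807907], [0.6643000245094299, 0.23340000212192535], [0.5630000233650208, 0.26170000433921814]]
side [[331, 171, 67, 44, 1324], [305, 200, 72, 51, 1670], [275, 233, 79, 59, 2093], [240, 271, 87, 69, 2657]]
[ 0.5202 -0.0872] [0.0925 0.1035] 74.32
[0.5469 0.009 ] [0.0928 0.1042] 74.45
[0.5737 0.1052] [0.0934 0.1047] 74.52
[0.6005 0.2015] [0.0937 0.1045] 74.5
all ((0.560469925403595, 0.057424262166023254), (0.392893522977829, 0.1047225072979927), 74.51802062988281)
[[0.4575999975204468, -0.11789999902248383], [0.5584999918937683, -0.14589999616146088], [0.6633999943733215, 0.23280000686645508], [0.5623999834060669, 0.260699987411499]]
```

Request:
apply_moves(plan=[[0,0,0,0,0,0,-5.25],[0,0,0,0,0,0,-5.25],[0,-0.036,-0.024,0,0,0,0],[0,-0.036,-0.024,0,0,0,0],[0,-0.036,-0.024,0,0,0,0],[0,-0.036,-0.024,0,0,0,0],[0,-0.036,-0.024,0,0,0,0],[0,-0.036,-0.024,0,0,0,0],[0,-0.036,-0.024,0,0,0,0],[0,-0.036,-0.024,0,0,0,0]])

```text
time: 1.1
tool_pos: [0.5125, 0.3196, 0.2419]
tcp_rot: [[-0.963, 0.269, -0.001], [0.269, 0.963, -0.0], [0.001, -0.0, -1.0]]
ft_force: [0.3, 0.5, 0.5]
gripper_width: 0.0
finger_force: 0.0
```

```bash
cat >>h.py <<'E'
C=np.array([.5605,.0574]);a=np.radians(-15.55)
D=np.array([[np.cos(a),np.sin(a)],[-np.sin(a),np.cos(a)]])
def st():
    o=bot.get_obs();p=np.array(o["tool_pos"]);R=np.array(o["tcp_rot"])
    print("t",o["time"],"duct xy",(D@(p[:2]-C)).round(4),"z",p[2].round(4),"F",np.round(o["ft_force"],2),"w",round(float(o["gripper_width"]),4))
    print("tool x,y in duct",(D@R[:2,0]).round(3),(D@R[:2,1]).round(3),"z",R[:,2].round(3))
E
python3 -c "from h import *;st()"
```

```text
t 1.1 duct xy [-0.1166  0.2397] z 0.2419 F [0.34 0.49 0.48] w 0.0
tool x,y in duct [-1.     0.001] [0.001 1.   ] z [-0.001 -0.    -1.   ]
```

Request:
apply_moves(plan=[[0,-0.037,-0.0225,0,0,0,0],[0,-0.037,-0.0225,0,0,0,0],[0,-0.037,-0.0225,0,0,0,0],[0,-0.037,-0.0225,0,0,0,0],[0,0,0,0.04,0,0,0],[0,0,0,0.04,0,0,0],[0,0,0,0.035,0,0,0],[0,0,0,0.015,0,0,0],[0,0,0,0,0,0,0]])

```text
time: 2.0
tool_pos: [0.6282, 0.1945, 0.1093]
tcp_rot: [[-0.963, 0.269, -0.006], [0.269, 0.963, -0.001], [0.005, -0.002, -1.0]]
ft_force: [0.7, -0.3, -0.7]
gripper_width: -0.0001
finger_force: 0.0
```

```bash
python3 - <<'E'
from h import *
st();p,d=bot.grab_frame("side");cv2.imwrite("pics/s1.png",cv2.resize(p[130:400,200:440,::-1],None,fx=2,fy=2))
E
```

```text
t 2.0 duct xy [0.0285 0.1502] z 0.1093 F [ 0.71 -0.28 -0.72] w -0.0001
tool x,y in duct [-1.     0.001] [0.001 1.   ] z [-0.006 -0.001 -1.   ]
```

View pics/s1.png

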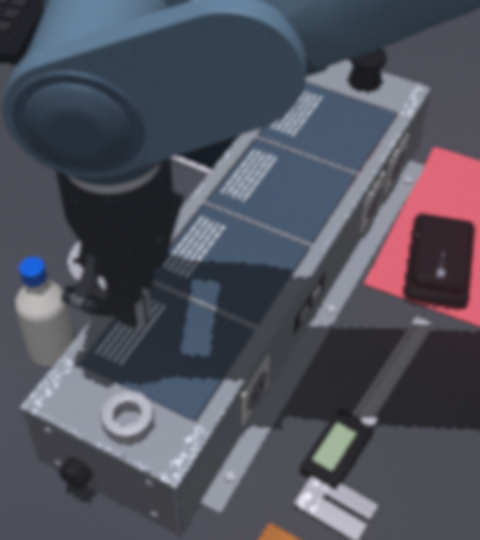

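The closed fingertips hang just above cover 1's ribs, at about (150,310) in the crop. I'll press lightly in small steps.

Request:
apply_moves(plan=[[0,-0.002,0,0.006,0,0,0],[0,0,0,0.006,0,0,0],[0,0,0,0.003,0,0,0],[0,0,0,0.001,0,0,0],[0,0,0,0,0,0,0]])

```text
time: 2.55
tool_pos: [0.632, 0.1942, 0.0964]
tcp_rot: [[-0.963, 0.269, 0.0], [0.269, 0.963, 0.0], [-0.0, 0.0, -1.0]]
ft_force: [0.2, -0.2, 0.2]
gripper_width: -0.0004
finger_force: 0.0
```

Request:
apply_moves(plan=[[0,0,0,0.002,0,0,0],[0,0,0,0.0015,0,0,0],[0,0,0,0.0,0,0,0]])

```text
time: 2.85
tool_pos: [0.6319, 0.1941, 0.0925]
tcp_rot: [[-0.963, 0.269, -0.0], [0.269, 0.963, -0.0], [0.0, -0.0, -1.0]]
ft_force: [0.3, -0.0, 0.9]
gripper_width: 0.0004
finger_force: 0.0
```

Request:
apply_moves(plan=[[0,0,0,0.001,0,0,0],[0,0,0,0.0005,0,0,0],[0,0,0,0,0,0,0]])

```text
time: 3.15
tool_pos: [0.632, 0.1942, 0.0912]
tcp_rot: [[-0.963, 0.269, -0.0], [0.269, 0.963, -0.0], [0.0, -0.0, -1.0]]
ft_force: [0.6, 0.0, 0.4]
gripper_width: 0.0001
finger_force: 0.0
```

Request:
apply_moves(plan=[[0,0,0,0.0007,0,0,0],[0,0,0,0.0006,0,0,0],[0,0,0,0,0,0,0]])

```text
time: 3.45
tool_pos: [0.6322, 0.1942, 0.0908]
tcp_rot: [[-0.963, 0.269, 0.0], [0.269, 0.963, -0.0], [-0.0, -0.0, -1.0]]
ft_force: [-1.9, -1.2, 5.5]
gripper_width: -0.0
finger_force: 2.5
```

Request:
apply_moves(plan=[[0,0,0,0.001,0,0,0],[0,0,0,0,0,0,0]])

```text
time: 3.65
tool_pos: [0.6323, 0.1942, 0.0905]
tcp_rot: [[-0.963, 0.269, -0.0], [0.269, 0.963, -0.0], [-0.0, -0.0, -1.0]]
ft_force: [-4.3, -1.1, 8.4]
gripper_width: -0.0002
finger_force: 4.4
```

Cover 1 resists with 8.4 N after about 0.4 mm of give, so it is screwed down. On to cover 2.

Request:
apply_moves(plan=[[0,0,0,-0.012,0,0,0],[0,0,-0.034,0,0,0,0],[0,0,-0.033,0,0,0,0],[0,0,-0.033,0,0,0,0],[0,0,0,0.006,0,0,0],[0,0,0,0.003,0,0,0],[0,0,0,0.001,0,0,0],[0,0,0,0.001,0,0,0],[0,0,0,0.0005,0,0,0],[0,0,0,0,0,0,0]])

```text
time: 4.65
tool_pos: [0.6053, 0.0983, 0.0906]
tcp_rot: [[-0.964, 0.267, -0.001], [0.267, 0.964, -0.001], [0.0, -0.001, -1.0]]
ft_force: [-3.8, -2.2, 7.1]
gripper_width: 0.0002
finger_force: 3.7
```

```bash
python3 -c "from h import *;st()"
```

```text
t 4.65 duct xy [0.0322 0.0515] z 0.0906 F [-3.77 -2.18  7.11] w 0.0002
tool x,y in duct [-1.    -0.001] [-0.001  1.   ] z [-0.001 -0.001 -1.   ]
```

Cover 2 holds 7.1 N at the same height, so it is screwed too. Cover 3 next.

Request:
apply_moves(plan=[[0,0,0,-0.012,0,0,0],[0,0,-0.034,0,0,0,0],[0,0,-0.034,0,0,0,0],[0,0,-0.033,0,0,0,0],[0,0,0,0.006,0,0,0],[0,0,0,0.003,0,0,0],[0,0,0,0.001,0,0,0],[0,0,0,0.001,0,0,0],[0,0,0,0.0005,0,0,0],[0,0,0,0,0,0,0]])

```text
time: 5.65
tool_pos: [0.5781, 0.0017, 0.0907]
tcp_rot: [[-0.963, 0.268, -0.001], [0.268, 0.963, 0.0], [0.001, 0.0, -1.0]]
ft_force: [-3.6, 0.9, 5.6]
gripper_width: -0.0004
finger_force: 2.6
```

```bash
python3 -c "from h import *;st()"
```

```text
t 5.65 duct xy [ 0.0319 -0.049 ] z 0.0907 F [-3.6   0.85  5.57] w -0.0004
tool x,y in duct [-1. -0.] [-0.  1.] z [-0.001  0.    -1.   ]
```

Request:
apply_moves(plan=[[0,0,0,-0.012,0,0,0],[0,0,-0.034,0,0,0,0],[0,0,-0.034,0,0,0,0],[0,0,-0.033,0,0,0,0],[0,0,0,0.006,0,0,0],[0,0,0,0.003,0,0,0],[0,0,0,0.001,0,0,0],[0,0,0,0.001,0,0,0],[0,0,0,0.001,0,0,0],[0,0,0,0,0,0,0]])

```text
time: 6.65
tool_pos: [0.5511, -0.096, 0.0901]
tcp_rot: [[-0.963, 0.268, 0.0], [0.268, 0.963, 0.0], [-0.0, 0.0, -1.0]]
ft_force: [0.5, 0.0, 1.0]
gripper_width: -0.0004
finger_force: 0.3
```

```bash
python3 -c "from h import *;st()"
```

```text
t 6.65 duct xy [ 0.032  -0.1503] z 0.0901 F [0.52 0.02 0.97] w -0.0004
tool x,y in duct [-1.  0.] [0. 1.] z [ 0.  0. -1.]
```

Request:
apply_moves(plan=[[0,0,0,0.001,0,0,0],[0,0,0,0.001,0,0,0],[0,0,0,0,0,0,0]])

```text
time: 6.95
tool_pos: [0.5511, -0.0966, 0.0881]
tcp_rot: [[-0.963, 0.269, 0.001], [0.269, 0.963, -0.0], [-0.001, 0.0, -1.0]]
ft_force: [0.7, 1.8, 1.8]
gripper_width: 0.0001
finger_force: 0.8
```

Cover 4 yields at under 2 N, so it is the access cover. I'll tip it further from the back strip.

Request:
apply_moves(plan=[[0,0,0,0.003,0,0,0],[0,0,0,0.003,0,0,0],[0,0,0,0.003,0,0,0],[0,0,0,0,0,0,0]])

```text
time: 7.35
tool_pos: [0.5505, -0.0969, 0.0783]
tcp_rot: [[-0.963, 0.269, -0.0], [0.269, 0.963, -0.0], [0.0, -0.0, -1.0]]
ft_force: [0.5, -0.4, 0.4]
gripper_width: 0.0001
finger_force: 0.1
```

Request:
apply_moves(plan=[[0,0,0,0.003,0,0,0],[0,0,0,0.002,0,0,0],[0,0,0,0,0,0,0]])

```text
time: 7.65
tool_pos: [0.5506, -0.0967, 0.0736]
tcp_rot: [[-0.963, 0.269, -0.0], [0.269, 0.963, -0.0], [0.0, -0.0, -1.0]]
ft_force: [1.6, -0.3, 0.4]
gripper_width: 0.0002
finger_force: 0.3
```

```bash
python3 - <<'E'
from h import *
st();p,d=bot.grab_frame("side");cv2.imwrite("pics/s2.png",cv2.resize(p[100:340,260:480,::-1],None,fx=2.4,fy=2.4))
E
```

```text
t 7.65 duct xy [ 0.0318 -0.1511] z 0.0736 F [ 1.56 -0.25  0.36] w 0.0002
tool x,y in duct [-1.     0.001] [0.001 1.   ] z [-0. -0. -1.]
```

View pics/s2.png

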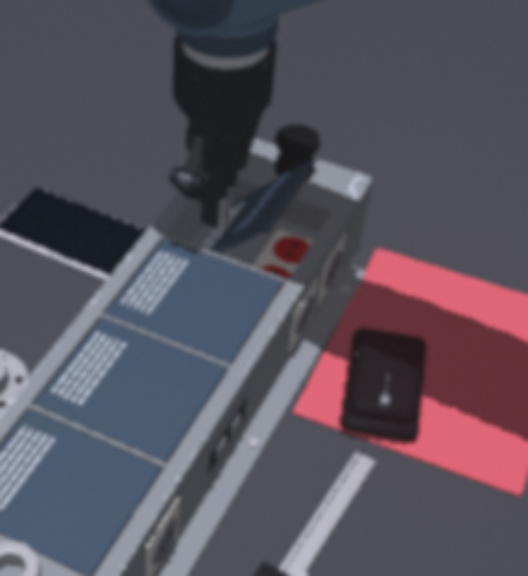

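Cover 4 is tipped about 50°, with its raised edge leaning toward the robot at about (300,170) in the crop. Next I lift, pass over the edge and come down in front of it.

Request:
apply_moves(plan=[[0,0,0,-0.035,0,0,0],[0,0,0,-0.035,0,0,0],[0,0,0,-0.035,0,0,0],[0,0.036,0,0,0,0,0],[0,0.036,0,0,0,0,0],[0,0.036,0,0,0,0,0],[0,0,0,0.03,0,0,0],[0,0,0,0.025,0,0,0],[0,0,0,0.01,0,0,0],[0,0,0,0,0,0,0]])

```text
time: 8.7
tool_pos: [0.4455, -0.0671, 0.1124]
tcp_rot: [[-0.963, 0.269, -0.004], [0.269, 0.963, 0.002], [0.004, 0.001, -1.0]]
ft_force: [0.1, 1.2, 0.4]
gripper_width: 0.0001
finger_force: 0.0
```

```bash
python3 - <<'E'
from h import *
st();p,d=bot.grab_frame("side");cv2.imwrite("pics/s3.png",cv2.resize(p[100:340,260:480,::-1],None,fx=2.4,fy=2.4))
E
```

```text
t 8.7 duct xy [-0.0774 -0.1508] z 0.1124 F [0.1  1.18 0.42] w 0.0001
tool x,y in duct [-1.     0.001] [0.001 1.   ] z [-0.004  0.002 -1.   ]
```

View pics/s3.png

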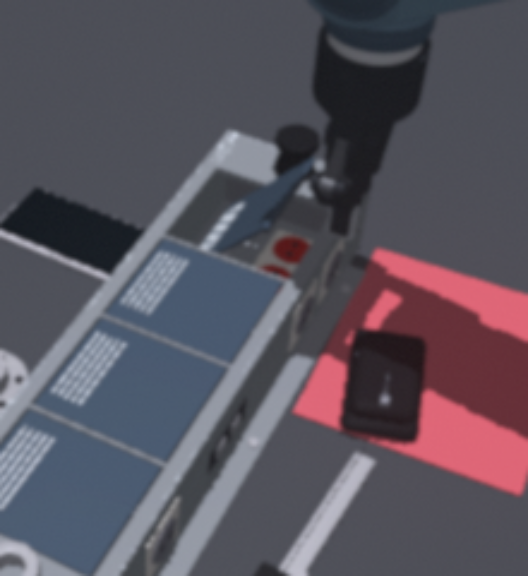

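The cover stays tipped and the finger stands in front of its edge. Now I push toward +x, rising slightly.

Request:
apply_moves(plan=[[0,-0.012,0,0,0,0,0],[0,-0.01,0,-0.001,0,0,0],[0,-0.006,0,-0.002,0,0,0],[0,-0.006,0,-0.002,0,0,0],[0,-0.006,0,-0.002,0,0,0]])

```text
time: 9.25
tool_pos: [0.4856, -0.0784, 0.1214]
tcp_rot: [[-0.963, 0.269, -0.001], [0.269, 0.963, 0.0], [0.001, -0.0, -1.0]]
ft_force: [-1.8, -0.1, 1.3]
gripper_width: 0.0002
finger_force: 0.8
```

Request:
apply_moves(plan=[[0,-0.006,0,-0.002,0,0,0],[0,-0.006,0,-0.002,0,0,0],[0,-0.005,0,-0.001,0,0,0],[0,0,0,0,0,0,0]])

```text
time: 9.65
tool_pos: [0.5024, -0.0833, 0.1263]
tcp_rot: [[-0.963, 0.269, 0.001], [0.269, 0.963, -0.0], [-0.001, -0.0, -1.0]]
ft_force: [0.0, 0.4, -0.1]
gripper_width: 0.0002
finger_force: 0.0
```

Request:
apply_moves(plan=[[0,-0.005,0,-0.001,0,0,0],[0,-0.005,0,0,0,0,0],[0,-0.004,0,0,0,0,0],[0,-0.003,0,0,0,0,0],[0,0,0,0,0,0,0]])

```text
time: 10.15
tool_pos: [0.5184, -0.0877, 0.1269]
tcp_rot: [[-0.963, 0.269, 0.0], [0.269, 0.963, -0.0], [-0.0, -0.0, -1.0]]
ft_force: [-0.0, 1.2, 1.2]
gripper_width: -0.0002
finger_force: 0.0
```

```bash
python3 - <<'E'
from h import *
st();p,d=bot.grab_frame("side");cv2.imwrite("pics/s4.png",cv2.resize(p[100:340,260:480,::-1],None,fx=2.4,fy=2.4))
E
```

```text
t 10.15 duct xy [-0.0017 -0.1511] z 0.1269 F [-0.03  1.22  1.2 ] w -0.0002
tool x,y in duct [-1.     0.001] [0.001 1.   ] z [ 0. -0. -1.]
```

View pics/s4.png

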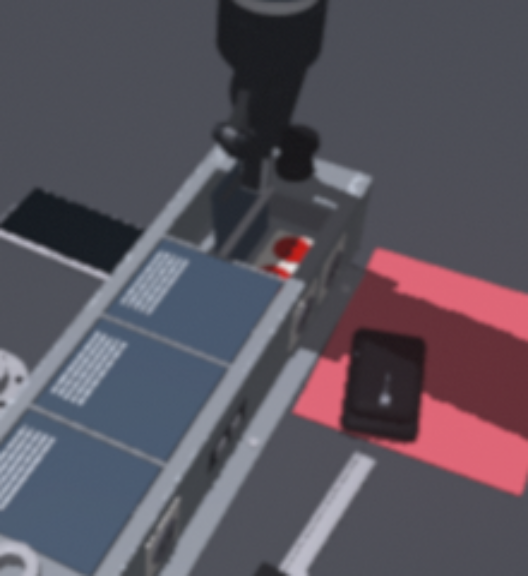

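The cover looks close to upright. I'll back off toward the robot and measure its angle from depth.

Request:
apply_moves(plan=[[0,0.02,0,0,0,0,0],[0,0.035,0,0,0,0,0],[0,0.035,0,-0.02,0,0,0],[0,0.03,0.02,-0.04,0,0,0],[0,0.03,0.02,-0.04,0,0,0],[0,0.03,0.02,-0.03,0,0,0],[0,0,0,0,0,0,0]])

```text
time: 10.9
tool_pos: [0.3647, 0.0162, 0.2563]
tcp_rot: [[-0.964, 0.266, 0.011], [0.266, 0.964, -0.002], [-0.011, 0.001, -1.0]]
ft_force: [1.5, -0.1, -0.1]
gripper_width: -0.0002
finger_force: 0.0
```

```bash
python3 - <<'E'
from h import *
st()
for n in("side","top"):
    p,d=bot.grab_frame(n);c=bot.camera_model(n);R=np.array(c["R"]);t=np.array(c["t"])
    if n=="side": cv2.imwrite("pics/s5.png",p[:,:,::-1])
    v,u=np.nonzero(d>0);z=d[v,u];W=(np.c_[(u-c["cx"])/c["fx"]*z,(v-c["cy"])/c["fy"]*z,z]-t)@R
    q=(W[:,:2]-C)@D.T;x,y,Z=q[:,0],q[:,1],W[:,2]
    s=(abs(y+.15)<.04)&(abs(x-.0075)<.035)&(Z>.085)&(Z<.16)
    print(n,s.sum(),"zmax",Z[s].max().round(4) if s.any() else None)
    for lo in np.arange(.085,.15,.01):
        b=s&(Z>lo)&(Z<lo+.01)
        if b.sum()>3: print(round(lo,3),b.sum(),np.median(x[b]).round(4))
    for yc in(.15,.05,-.05):
        for xc in(-.035,.03):
            b=(abs(y-yc)<.03)&(abs(x-xc)<.008)&(Z<.1)&(Z>.04);print(yc,xc,np.median(Z[b]).round(4))
E
```

```text
t 10.9 duct xy [-0.1775 -0.0922] z 0.2563 F [ 1.52 -0.09 -0.06] w -0.0002
tool x,y in duct [-1.    -0.002] [-0.002  1.   ] z [ 0.011 -0.002 -1.   ]
side 470 zmax 0.14
0.085 73 0.0069
0.095 78 0.0079
0.105 77 0.0091
0.115 29 0.0098
0.125 139 0.0093
0.135 74 0.0127
0.15 -0.035 0.0804
0.15 0.03 0.0804
0.05 -0.035 0.0804
0.05 0.03 0.0804
-0.05 -0.035 0.0803
-0.05 0.03 0.0805
top 379 zmax 0.142
0.085 57 0.0061
0.095 27 0.007
0.125 183 0.0084
0.135 108 0.0131
0.15 -0.035 0.0806
0.15 0.03 0.0806
0.05 -0.035 0.0805
0.05 0.03 0.0807
-0.05 -0.035 0.0806
-0.05 0.03 0.0804
```

View pics/s5.png

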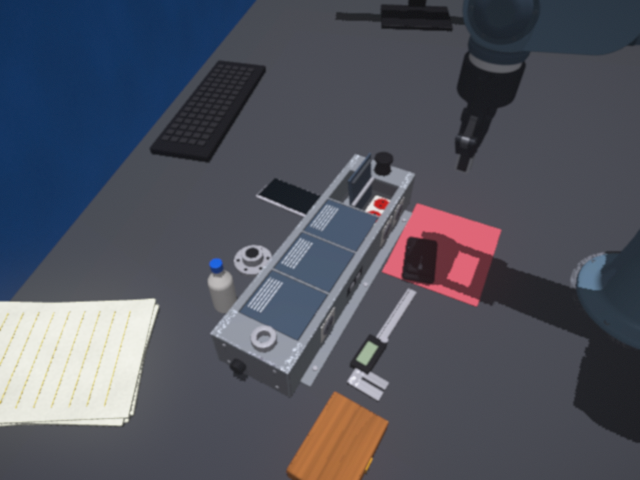

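The cover stands at about 1.67 rad by itself, at about (360,180). The other three are flat at 80 mm, the loose things look untouched and the arm is clear.

```bash
python3 -c "from cell import bot;print(bot.job_done())"
```

```text
the job is handed in; nothing more can be done
None
```

Cover 4 (rightmost) was the one that rocks; it now stands open by itself at about 1.67 rad, with the other three shut, the loose things undisturbed, the arm clear and the job handed in at about 11 s (no verdict was returned).

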